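# Close the spice tin with its double lid, then lift off only the outer lid

## Task

Slide the clear splash guard fully open to its end stop, then pick up the nested double lid from the rolling board by the inner lid's red knob, so that both lids travel together, and lower it (do not drop it) onto the open spice tin until the inner lid sits fully home. Let go, then take the outer lid by its blue collar and lift it straight off alone, so that the inner lid with its yellow scoop stays seated and undisturbed on the tin. Finish while still holding the outer lid level above the tin, clear of the red knob; leave the guard open, and leave the rolling board, rolling pin and closed spice box where they are.

Things in the scene. Friction and masses are not known exactly. Their poses are not given: they have to be found in the camera images.
- stall: Low open spice stall, fixed: white base 240 x 430 x 6 mm, two aluminium rails along its y axis, centred at x = +-106 mm (inner gap 200 mm, rail top 98 mm, thin outer lips to 108 mm high). Origin: centre of the base's underside. The guard slides along its +y. The tin stands near y = -100 mm; two jars, 72 mm high, at y = +110 mm under the guard's open place.
- guard (a joint): Slide of the clear guard panel along the stall's +y axis, in m: 0 = covers the tin, 0.20 = fully open at its end stop. It needs about 2 N to move (dry friction) and stays where left.
- guard_handle (a point): Grip point in the dark wooden fin upright on the clear guard panel, 125 mm above the worktop; axes as the stall's. The fin is 12 mm thick along y, 60 mm long along x; its top is 12 mm above this point, the panel's top face 20 mm below it. The panel (215 along x, 190 along y, 6 mm thick, orange edge strips) is centred under the fin.
- tin: Round open stainless tin, fixed on the stall's base: outer diameter 132 mm, inner diameter 124 mm, height 66 mm, small cups inside. Origin: centre of its underside, 6 mm above the worktop.
- tin_rim (a point): Centre of the tin's mouth at the height of its rim, 66 mm above the tin's origin. A seated inner lid has its origin 10 mm below this point.
- inner_lid: Inner lid, 0.22 kg, on the board at first, z up; origin: underside centre. Upwards: plug 116 mm wide to 10 mm (108 at its foot), flange 140 mm wide at 10-14 mm (rests on the tin's rim), black hub 60 mm wide to 26 mm (carries the outer lid), stem 20 mm wide to 58 mm, red knob 22 mm wide at 58-84 mm. Lifted by the knob it carries both lids. Yellow scoop (9 mm high) fixed on the flange.
- inner_knob (a point): Grip point on the red knob, on the axis, 76 mm above the inner lid's origin (knob top 8 mm above it).
- outer_lid: Steel outer lid, 0.18 kg, 156 mm wide, z up; origin: centre of its skirt's lower edge. Skirt (148 mm inside) 0-18 mm, plate 18-22 mm with a 34 mm hole, blue tube collar 22-44 mm high, 42 mm outside, 34 inside; the inner lid's knob stands up through it. Nested, its origin is 8 mm above the inner lid's and the knob's top 32 mm above the collar, between the fingers when the collar is gripped.
- outer_collar (a point): Middle of the blue collar on the axis, 33 mm above the outer lid's origin (11 mm below the collar's top, 11 mm above the plate). Nested, it is 41 mm above the inner lid's origin and 35 mm below point inner_knob.
- board: Loose round wooden rolling board, diameter 220 mm, 30 mm high, origin at the centre of its underside. Carries the lids at the start. Not to be moved.
- pin: White nylon rolling pin lying on the worktop, 40 mm in diameter, 290 mm long along its x axis; origin on the worktop under its middle. Bystander.
- spice_box: Closed plastic spice box with a red flip lid, 94 x 69 x 52 mm, origin at the centre of its underside. Bystander.
There are look-alikes about, which are no part of the job. There is more than one size of the inner_lid; the job needs the middle-sized.

How it is judged:
On the way, in this order (a step that is already met when the one before it is completed fails the run):
1. the guard is slid fully open (value of joint guard above 0.185 m), for 0.2 s.
2. both lids, nested, are lifted together off the board (height (world z) of inner_lid above 0.075 m and horizontal distance between inner_lid and tin above 0.05 m and contact force between the fingers and inner_lid above 0.5 N and z of outer_lid in the frame of inner_lid below 0.012 m and distance between outer_lid and inner_lid below 0.016 m), for 0.1 s.
3. the nested lids sit on the tin, the inner lid fully home and let go (z of inner_lid in the frame of tin between 0.05 and 0.061 m and horizontal distance between inner_lid and tin below 0.006 m and angle between inner_lid's own z axis and vertical below 0.05 rad and z of outer_lid in the frame of inner_lid below 0.012 m and distance between outer_lid and inner_lid below 0.016 m and contact force between the fingers and inner_lid below 0.3 N and linear speed of inner_lid below 0.03 m/s), for 0.2 s.
At the end, for the whole second after the job is handed in: Inner lid home on the tin (6 mm of centre, 5 mm of full depth, 0.05 rad), untouched; guard open over 0.18 m; fingers hold the outer lid still, level (0.15 rad), within 50 mm of above the tin, lower edge over 155 mm above the worktop (seated knob top 146 mm), nothing else carrying it (z of inner_lid in the frame of tin between 0.05 and 0.061 m and horizontal distance between inner_lid and tin below 0.006 m and angle between inner_lid's own z axis and vertical below 0.05 rad and value of joint guard above 0.18 m and height (world z) of outer_lid above 0.155 m and horizontal distance between outer_lid and tin below 0.05 m and angle between outer_lid's own z axis and vertical below 0.15 rad and linear speed of each of outer_lid, inner_lid below 0.03 m/s and contact force between the fingers and outer_lid above 0.5 N and contact force between each of outer_lid, the fingers and inner_lid below 0.1 N and contact force between outer_lid and stall below 0.1 N); the arm keeps its last pose, push and grip.
It fails at once if the outer lid is taken off while the inner lid is not fully seated on the tin, or the inner lid is lifted, tipped or shifted afterwards (distance between outer_lid and inner_lid above 0.025 m and not (z of inner_lid in the frame of tin between 0.05 and 0.061 m and horizontal distance between inner_lid and tin below 0.006 m and angle between inner_lid's own z axis and vertical below 0.05 rad)).
It fails at once if the lids are dropped (contact force between the fingers and inner_lid below 0.1 N and linear speed of inner_lid above 0.4 m/s).
It fails at once if the rolling board, rolling pin or closed spice box is moved by more than 30 mm (distance of any of board, pin, spice_box from where it was at the start of the episode above 0.03 m).
It also fails if it takes over 64 s, if anything falls off the work surface, if the arm or the gripper's body presses on something with over 40 N, if the wrist force passes 120 N, or if a joint passes its speed limit or range.

## Robot

A 6-joint arm with a two-finger parallel gripper is mounted at the origin on the work surface. World frame = base frame: x ahead of the robot, y to its left, z up, the work surface at z = 0. Lengths are in m, angles in rad, forces in N, time in s.
With the tool pointing down it reaches from about 0.275 to 0.825 m from the base axis. Payload 5.2 kg.
Tool frame: the origin (TCP) lies midway between the tips of the shut fingers; the grasp point (between the pads) lies 19 mm behind it; z points along the fingers, y is the direction in which the jaws open and shut (so a half turn about z gives the same grasp; the last joint's range is limited). The gripper opens to 93 mm and grips with 3 to 60 N. Pads are 15 mm wide; open, the fingers measure 128 mm over their backs; the gripper's body (75 mm by 188 mm) begins 65 mm behind the grasp point.
Start: joints at [-1.429, 0.259, 1.535, -0, 1.348, -0.203], TCP at [0.186, -0.518, 0.219] pointing down, gripper open.
Joint ranges: [-3.14, 3.14], [-0.91, 2.08], [0.19, 2.58], [-1.22, 4.36], [0.22, 2.71], [-3.12, 3.12]. Speed limits (rad/s): [2.57, 2.57, 3.14, 3.14, 3.14, 3.14].

## Interface

Orientations are given as a unit quaternion [w, x, y, z].
In Python, from rig import ctrl, capture, camera_params, workorder gives the robot as it stands. The module is installed in compiled form; this text tells all that it offers.
- The arm moves only by the tool play_rows, never from a script. Its argument "increments" is a list of rows, each a list of 7 numbers: the turn, a rotation vector about the world's x, y, z scaled (see below), then the shift along the world's x, y, z scaled (see below), then the closure, from 0 (fully open) to 1 (shut). A call has 1 to 8 rows; each row shifts and turns the commanded pose from where the row before left it; what a row does not reach is not made up. The controller multiplies each number of a shift by 0.03 m and each number of a turn by 0.08 rad. A row lasts 1/12 s, in which the tool goes at most 41.7 mm and 7.16 degrees, less where a joint would pass 70% of its speed; a pose out of reach is approached as far as the arm can. A call with a number of a shift or a turn outside -1 to 1 is refused whole. A call with a gripper value outside its range is refused whole. The fingers move at their own pace and stop on an object; "squeeze" is the grip in N (left out, the last holds). Time passes only in rows, so rows that do not move let the fingers close. It gives the time, the measured TCP pose, the force and the opening at its end, in the units of the state.
- ctrl.get_state(): the state, without advancing time (a new reading comes with each control period).
- capture(name): name is "side" or "top"; returns the picture (384x512x3 uint8, blue, green, red); there is no depth.
- camera_params(name): a dict with "K" (3x3 intrinsics, pixels), "world_from_camera" (4x4, takes a point from camera to world coordinates). Camera axes: x right, y down, z forward; pixel columns grow to the right and rows downward; lengths in m; the calibration is good to about 2 mm. A picture is of the moment at which its call begins. camera_params takes no time and is no camera call.
- workorder.sign_off(): hands the job in, once; it reports no verdict.
The state is a dict: "clock": time; "joint_pos": joint angles; "joint_velocities": joint speeds; "effort": joint torques, N m; "ee_pos": TCP position; "tcp_rot": TCP orientation; "contact_force": force on the tool from outside, world axes, zero at the start; "wrist_torque": the same for the moment, N m; "finger_gap": opening from 0.0 (shut) to 1.0 (fully open).
Only numpy, scipy, OpenCV 4.12 (cv2) and the standard library are available. Lean on these libraries where they do the work, as an engineer would, in place of code of your own. Each camera call takes 0.05 s, during which the arm holds its last target.

## Working session

There is one attempt and no reset: what is moved stays moved. The work goes in short steps, Python scripts to look and compute and a tool call to move; the robot and the scene stay as the last step left them, time stands still between calls to the robot, and variables do not carry over. Pictures are saved under pics/ and viewed, and the job is handed in when it is done.

Besides the shell and the picture viewer there is one more tool, called after "Call:" as name(argument=value, ...) on one line, values as JSON. play_rows: Moves the arm, as the interface text tells. Its arguments: {"type":"object","properties":{"increments":{"type":"array","items":{"type":"array","items":{"type":"number"}}},"squeeze":{"type":"number"}},"required":["increments"]}

```bash
mkdir -p pics; cat > h.py <<'E'
import numpy as np, cv2
from rig import ctrl, capture, camera_params, workorder
def ray(cam,u,v):
    p=camera_params(cam);K=np.array(p["K"]);T=np.array(p["world_from_camera"])
    d=T[:3,:3]@np.linalg.inv(K)@np.array([u,v,1.]);return T[:3,3],d/np.linalg.norm(d)
def onz(cam,u,v,z):
    o,d=ray(cam,u,v);return o+d*(z-o[2])/d[2]
def tri(a,b):
    o1,d1=ray("side",*a);o2,d2=ray("top",*b)
    A=np.stack([d1,-d2],1);t=np.linalg.lstsq(A,o2-o1,rcond=None)[0]
    p,q=o1+d1*t[0],o2+d2*t[1];return (p+q)/2,np.linalg.norm(p-q)
def proj(cam,P):
    p=camera_params(cam);K=np.array(p["K"]);T=np.linalg.inv(np.array(p["world_from_camera"]))
    c=T[:3,:3]@np.array(P)+T[:3,3];q=K@c;return q[:2]/q[2]
E
python3 - <<'E'
from h import *
for c in("side","top"):
    im=capture(c);cv2.imwrite(f"pics/{c}0_raw.png",im);cv2.imwrite(f"pics/{c}0.png",cv2.resize(im,(800,600),interpolation=cv2.INTER_CUBIC))
    p=camera_params(c);print(c,np.round(p["K"],1).tolist(),np.round(p["world_from_camera"],3).tolist())
s=ctrl.get_state();print({k:np.round(v,3) for k,v in s.items()})
E
```

```text
side [[427.2, 0.0, 251.6], [0.0, 427.2, 192.8], [0.0, 0.0, 1.0]] [[0.885, -0.301, 0.355, 0.079], [-0.465, -0.604, 0.647, -0.882], [0.02, -0.738, -0.675, 1.023], [0.0, 0.0, 0.0, 1.0]]
top [[433.6, 0.0, 252.8], [0.0, 433.6, 188.1], [0.0, 0.0, 1.0]] [[-0.022, -0.979, 0.2, 0.221], [-1.0, 0.023, -0.0, -0.014], [-0.004, -0.2, -0.98, 1.7], [0.0, 0.0, 0.0, 1.0]]
{'clock': np.float64(0.1), 'joint_pos': array([-1.429,  0.259,  1.536, -0.   ,  1.348, -0.203]), 'joint_velocities': array([-0.   , -0.002, -0.002, -0.   , -0.001, -0.   ]), 'effort': array([ 1.0000e-03, -4.3821e+01, -2.8464e+01,  7.2000e-02,  3.6000e-02,
       -0.0000e+00]), 'ee_pos': array([ 0.186, -0.517,  0.218]), 'tcp_rot': array([-0.001,  0.985,  0.172,  0.   ]), 'contact_force': array([0.387, 0.005, 0.251]), 'wrist_torque': array([ 0.013, -0.015, -0.038]), 'finger_gap': np.float64(0.996)}
```

View pics/side0.png

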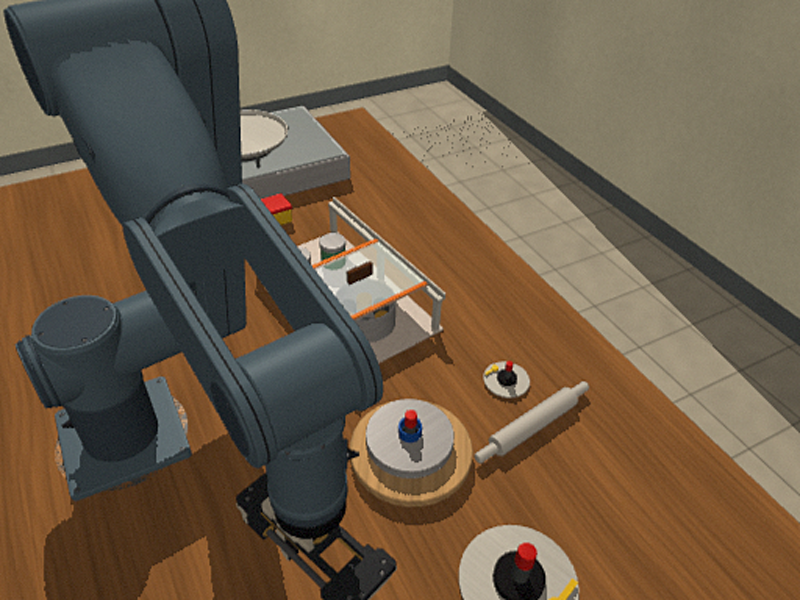

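View pics/top0.png

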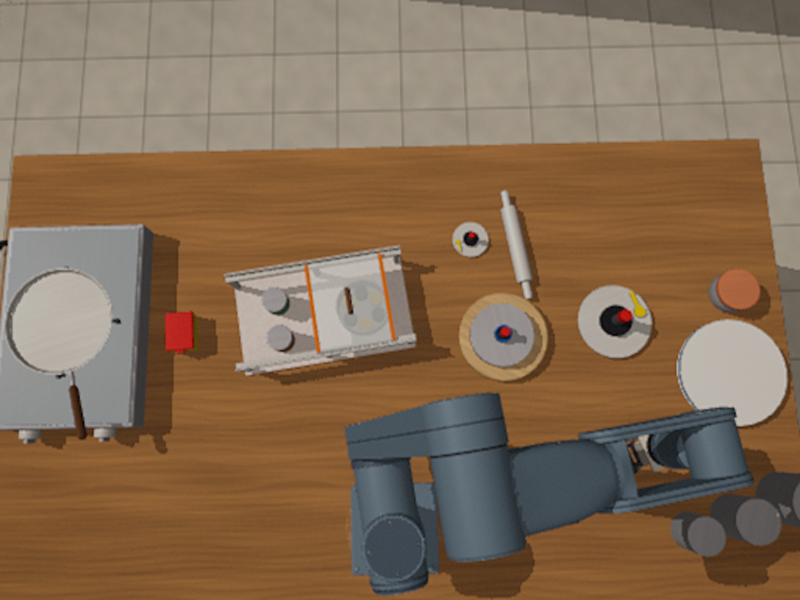

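The side view shows the lids on the board (knob near (410,415) of the 800 px picture), the stall with its fin at (360,272), and the arm at lower left. In the top view the fin is at (349,300), the knob at (505,332) and the look-alikes at (470,239) and (618,320). I'll enlarge those areas.

```bash
python3 - <<'E'
from h import *
def crop(src,x0,y0,w,h,f,n):
    im=cv2.imread(src)[y0:y0+h,x0:x0+w];im=cv2.resize(im,None,fx=f,fy=f,interpolation=cv2.INTER_CUBIC)
    for i in range(0,w,10):
        cv2.putText(im,str(x0+i),(i*f,8),0,0.3,(0,255,255),1);cv2.line(im,(i*f,10),(i*f,14),(0,255,255),1)
    for j in range(0,h,10):
        cv2.putText(im,str(y0+j),(0,j*f+3),0,0.3,(0,255,255),1)
    cv2.imwrite(n,im)
crop("pics/side0_raw.png",180,120,130,95,6,"pics/s_stall.png")
crop("pics/side0_raw.png",220,240,100,90,6,"pics/s_lid.png")
crop("pics/top0_raw.png",140,150,130,98,6,"pics/t_stall.png")
crop("pics/top0_raw.png",280,175,100,80,6,"pics/t_lid.png")
E
```

```text
(no output)
```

View pics/s_stall.png

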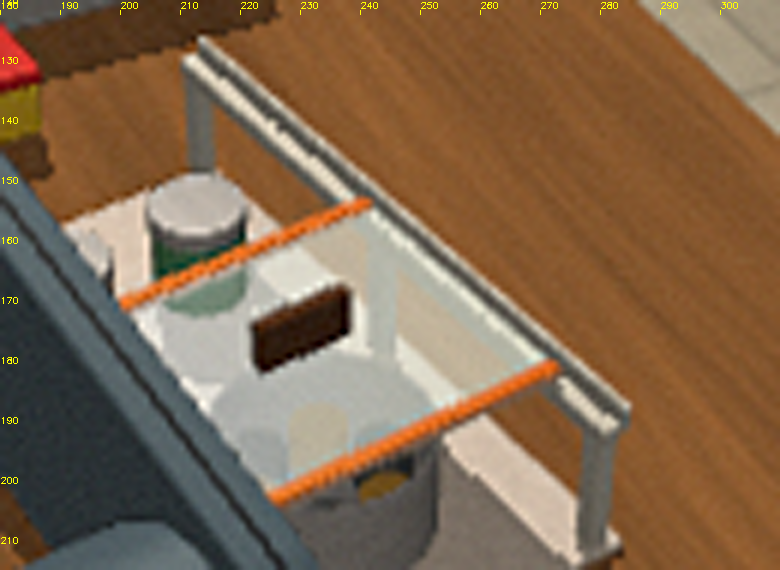

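View pics/s_lid.png

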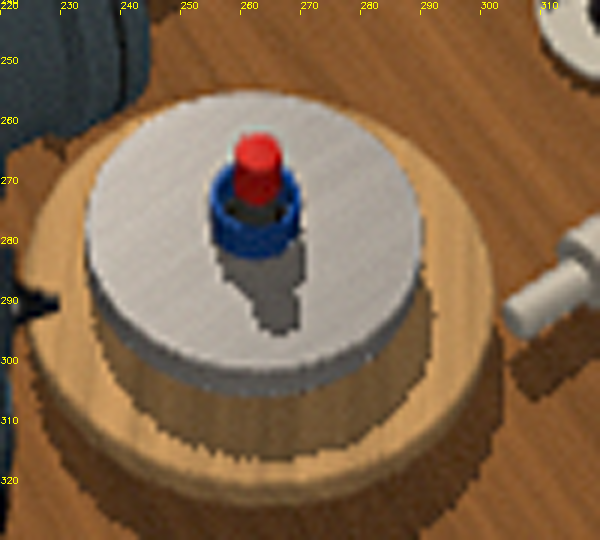

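View pics/t_stall.png

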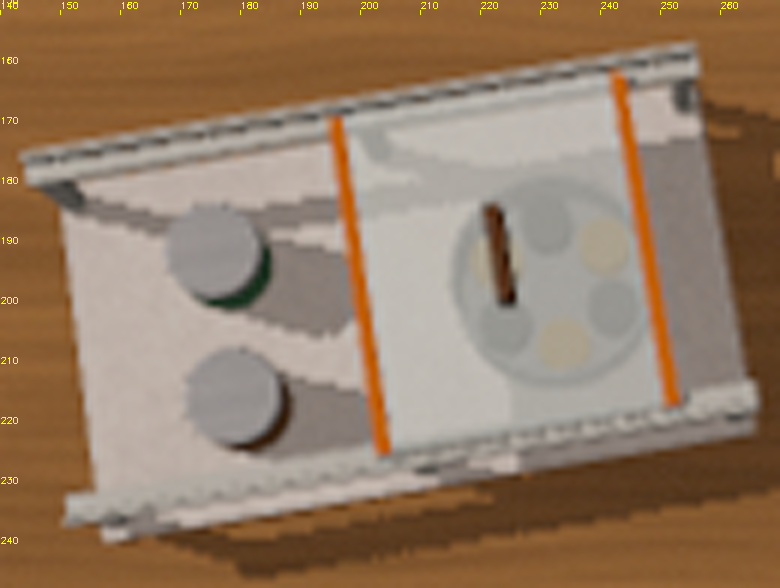

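View pics/t_lid.png

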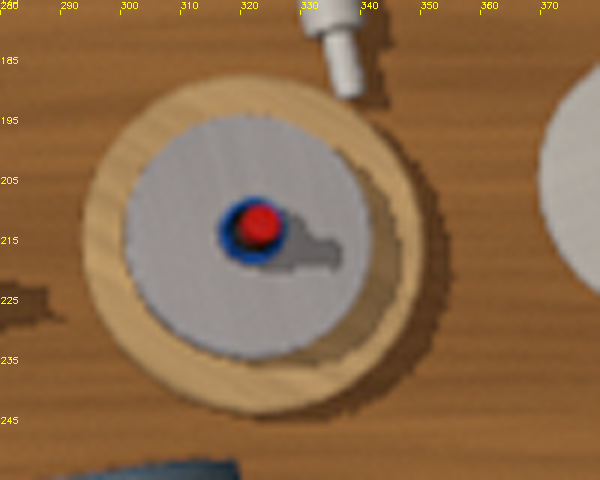

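The crops show the fin's top at about (500,256) in the top crop, the tin's rim ellipse centred at (551,282), and the knob's top at (260,223) in the top lid crop and (258,146) in the side one. I'll turn these into positions.

```bash
cat >> h.py <<'E'
def o(x0,y0,u,v,f=6): return (x0+(u+.5)/f-.5, y0+(v+.5)/f-.5)
E
python3 - <<'E'
from h import *
np.set_printoptions(precision=4,suppress=True)
T=lambda u,v:o(140,150,u,v); S=lambda u,v:o(180,120,u,v)
TL=lambda u,v:o(280,175,u,v); SL=lambda u,v:o(220,240,u,v)
print("fin top tri",tri(S(299,303),T(500,256)), "onz",onz("top",*T(500,256),.137))
print("fin ends", tri(S(251,322),T(509,304)),tri(S(347,285),T(490,206)))
c=[T(335,118),T(383,453),T(619,73),T(672,404)]
P=[onz("top",*q,.105) for q in c];print("strips",P)
print("panel ctr",np.mean(P,0))
print("strip far tri", tri(S(368,203),c[0]), tri(S(556,368),c[2]))
print("yaws",[np.degrees(np.arctan2(*(b-a)[1::-1])) for a,b in((P[1],P[0]),(P[3],P[2]),(P[2],P[0]),(P[3],P[1]))])
print("tin", onz("top",*T(551,282),.072))
ys=np.radians(0)
print("knob top tri",tri(SL(258,146),TL(260,223)),onz("top",*TL(260,223),.114),onz("side",*SL(258,146),.114))
print("plate ctr",onz("top",*TL(248,237),.060),onz("side",*SL(254,229),.06),tri(SL(254,229),TL(248,237)))
print("board ctr",onz("top",*TL(252,244),.03))
print("pin end",onz("top",*TL(350,90),.02))
print("collar",onz("top",*TL(253,231),.082),onz("side",*SL(255,203),.082))
E
```

```text
fin top tri (array([0.5286, 0.0952, 0.1398]), np.float64(0.0023310173645338453)) onz [0.528  0.0957 0.137 ]
fin ends (array([0.4981, 0.0899, 0.1417]), np.float64(0.0016740741579295455)) (array([0.5607, 0.1013, 0.1363]), np.float64(0.002198243760091346))
strips [array([0.6255, 0.2014, 0.105 ]), array([0.4125, 0.1709, 0.105 ]), array([0.6507, 0.0215, 0.105 ]), array([ 0.4388, -0.0075,  0.105 ])]
panel ctr [0.5319 0.0966 0.105 ]
strip far tri (array([0.6257, 0.2018, 0.1028]), np.float64(0.0007779059413171867)) (array([0.6508, 0.0217, 0.1037]), np.float64(0.0006119165394435357))
yaws [np.float64(8.137458528888335), np.float64(7.793062358379883), np.float64(97.96804801650956), np.float64(98.38384237632194)]
tin [0.5232 0.0679 0.072 ]
knob top tri (array([ 0.4517, -0.2713,  0.1139]), np.float64(0.0018531799929693872)) [ 0.4508 -0.271   0.114 ] [ 0.4526 -0.2715  0.114 ]
plate ctr [ 0.4498 -0.2716  0.06  ] [ 0.4502 -0.2762  0.06  ] (array([ 0.4513, -0.2727,  0.0547]), np.float64(0.001710615209769687))
board ctr [ 0.4493 -0.2787  0.03  ]
pin end [ 0.5513 -0.3502  0.02  ]
collar [ 0.4504 -0.2715  0.082 ] [ 0.449  -0.2777  0.082 ]
```

Call:
play_rows(increments=[[0, 0, -0.32, 0.54, 0.97, 0, 0], [0, 0, -0.32, 0.54, 0.97, 0, 0], [0, 0, -0.32, 0.54, 0.97, 0, 0], [0, 0, -0.32, 0.54, 0.97, 0, 0], [0, 0, -0.32, 0.54, 0.97, 0, 0], [0, 0, -0.32, 0.54, 0.97, 0, 0], [0, 0, -0.32, 0.54, 0.97, 0, 0], [0, 0, -0.32, 0.54, 0.97, 0, 0]])

```text
clock: 0.77
ee_pos: [0.3158, -0.2831, 0.2184]
tcp_rot: [-0.0, 0.998, 0.069, -0.0]
contact_force: [0.7, 0.1, -0.4]
finger_gap: 1.004
```

Call:
play_rows(increments=[[0, 0, 0, 0.54, 0.97, 0, 0], [0, 0, 0, 0.54, 0.97, 0, 0], [0, 0, 0, 0.54, 0.97, 0, 0], [0, 0, 0, 0.54, 0.97, 0, 0], [0, 0, 0, 0.54, 0.97, 0, 0], [0, 0, 0, 0.54, 0.97, 0, 0], [0, 0, 0, 0.54, 0.97, 0, 0], [0, 0, 0, 0.54, 0.97, 0, 0]])

```text
clock: 1.43
ee_pos: [0.4454, -0.0503, 0.2185]
tcp_rot: [-0.0, 0.998, 0.07, -0.0]
contact_force: [0.1, -0.6, 0.7]
finger_gap: 1.002
```

Call:
play_rows(increments=[[0, 0, 0, 0.55, 0.97, 0, 0], [0, 0, 0, 0.55, 0.97, 0, 0], [0, 0, 0, 0.55, 0.97, 0, 0], [0, 0, 0, 0.55, 0.97, 0, 0], [0, 0, 0, 0.55, 0.97, 0, 0], [0, 0, 0, 0, 0, -0.8, 0], [0, 0, 0, 0, 0, -0.8, 0], [0, 0, 0, 0, 0, -0.8, 0]])

```text
clock: 2.1
ee_pos: [0.5277, 0.0944, 0.1455]
tcp_rot: [0.0, 0.997, 0.071, 0.0]
contact_force: [-0.1, 0.2, -0.3]
finger_gap: 1.0
```

```bash
python3 - <<'E'
from h import *
for c in("side","top"):
    im=capture(c)
    x,y=(180,110) if c=="side" else (150,130)
    cv2.imwrite(f"pics/{c}1.png",cv2.resize(im[y:y+100,x:x+130],None,fx=6,fy=6,interpolation=cv2.INTER_CUBIC))
print(ctrl.get_state()["ee_pos"])
E
```

```text
[0.52428757 0.09384266 0.14249873]
```

View pics/side1.png

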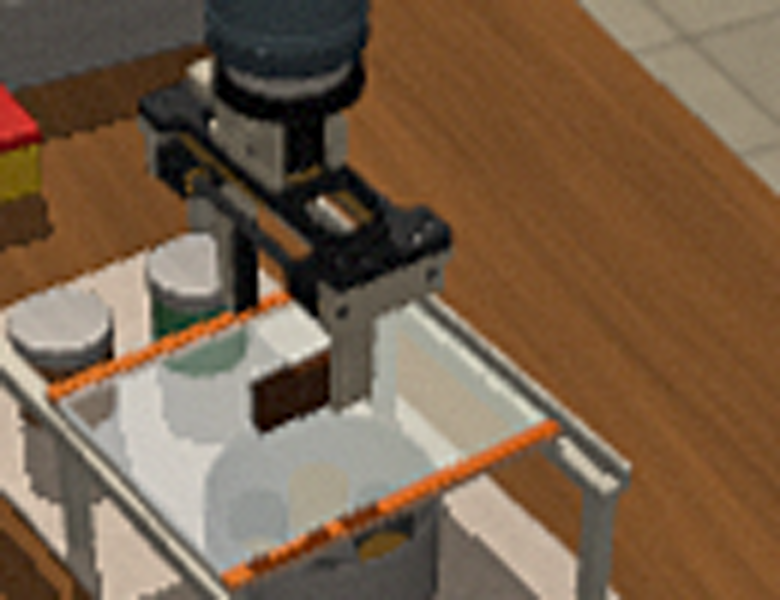

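View pics/top1.png

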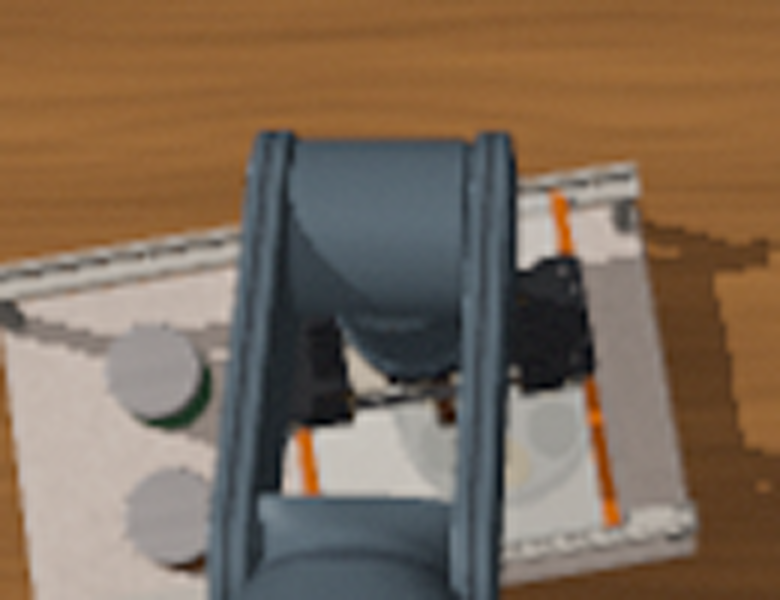

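The open fingers straddle the fin: in the side crop the front finger's tip is at (350,410) and the fin at (290,390). Next I go down and close.

Call:
play_rows(increments=[[0, 0, 0, 0, 0, -0.5, 0], [0, 0, 0, 0, 0, -0.48, 0], [0, 0, 0, 0, 0, 0, 1], [0, 0, 0, 0, 0, 0, 1], [0, 0, 0, 0, 0, 0, 1], [0, 0, 0, 0, 0, 0, 1], [0, 0, 0, 0, 0, 0, 1], [0, 0, 0, 0, 0, 0, 1]], squeeze=20)

```text
clock: 2.87
ee_pos: [0.5281, 0.0934, 0.1181]
tcp_rot: [0.0, 0.998, 0.07, 0.001]
contact_force: [0.1, -0.7, -0.5]
finger_gap: 0.621
```

Call:
play_rows(increments=[[0, 0, 0, 0, 0, -0.1, 1], [0, 0, 0, 0, 0, 0, 1], [0, 0, 0, 0, 0, 0, 1], [0, 0, 0, 0, 0, 0, 1], [0, 0, 0, 0, 0, 0, 1], [0, 0, 0, 0, 0, 0, 1], [0, 0, 0, 0, 0, 0, 1], [0, 0, 0, 0, 0, 0, 1]])

```text
clock: 3.53
ee_pos: [0.5276, 0.0937, 0.1142]
tcp_rot: [-0.0, 0.998, 0.07, 0.0]
contact_force: [-0.3, 0.9, 0.2]
finger_gap: 0.129
```

```bash
python3 - <<'E'
from h import *
for i in range(1):
    s=ctrl.get_state();print(s["ee_pos"],s["contact_force"],s["finger_gap"])
E
```

```text
[0.52760932 0.09366267 0.1142447 ] [-0.298846    0.92360302  0.18971116] 0.12932646664223885
```

Call:
play_rows(increments=[[0, 0, 0, -0.05, 0.33, 0, 1], [0, 0, 0, -0.09, 0.66, 0, 1], [0, 0, 0, -0.09, 0.66, 0, 1], [0, 0, 0, -0.09, 0.66, 0, 1], [0, 0, 0, -0.09, 0.66, 0, 1], [0, 0, 0, -0.09, 0.66, 0, 1], [0, 0, 0, -0.09, 0.66, 0, 1], [0, 0, 0, -0.09, 0.66, 0, 1]])

```text
clock: 4.2
ee_pos: [0.506, 0.2427, 0.1143]
tcp_rot: [0.001, 0.998, 0.07, -0.001]
contact_force: [-1.8, -3.7, 2.0]
finger_gap: 0.127
```

Call:
play_rows(increments=[[0, 0, 0, -0.09, 0.66, 0, 1], [0, 0, 0, -0.09, 0.66, 0, 1], [0, 0, 0, -0.03, 0.3, 0, 1], [0, 0, 0, -0.03, 0.2, 0, 1], [0, 0, 0, 0, 0.07, 0, 1], [0, 0, 0, 0, 0, 0, 1]])

```text
clock: 4.7
ee_pos: [0.4994, 0.2882, 0.1136]
tcp_rot: [0.01, 0.997, 0.071, -0.002]
contact_force: [0.3, -41.4, 8.9]
finger_gap: 0.611
```

Call:
play_rows(increments=[[0, 0, 0, 0.03, -0.25, 0, 0], [0, 0, 0, 0, 0, 0, 0], [0, 0, 0, 0, 0, 0, 0], [0, 0, 0, 0, 0, 0, 0]])

```text
clock: 5.03
ee_pos: [0.5008, 0.2921, 0.1143]
tcp_rot: [-0.0, 0.998, 0.07, 0.0]
contact_force: [-0.7, 0.2, 0.1]
finger_gap: 0.847
```

```bash
python3 - <<'E'
from h import *
for c in("side","top"):
    im=capture(c)
    x,y=(140,80) if c=="side" else (120,130)
    cv2.imwrite(f"pics/{c}2.png",cv2.resize(im[y:y+110,x:x+145],None,fx=5,fy=5,interpolation=cv2.INTER_CUBIC))
print(ctrl.get_state())
E
```

```text
{'clock': 5.1333, 'joint_pos': array([3.35532068e-01, 3.98496075e-01, 1.60459236e+00, 5.93065221e-04,
       1.13815307e+00, 1.76533440e+00]), 'joint_velocities': array([-0.00090103,  0.00063486,  0.00101209, -0.00294382,  0.00125656,
       -0.00177385]), 'effort': array([-1.95496771e-01, -4.88944674e+01, -2.56648189e+01, -2.82719280e-03,
       -8.37745937e-02,  6.97833602e-03]), 'ee_pos': array([0.50071499, 0.29216105, 0.11427627]), 'tcp_rot': array([-3.05822691e-04,  9.97524811e-01,  7.03146435e-02,  9.89232298e-05]), 'contact_force': array([-1.37499442, -0.09406872, -0.05976486]), 'wrist_torque': array([-0.00275522, -0.03722071,  0.06806627]), 'finger_gap': 0.9363008072966676}
```

View pics/side2.png

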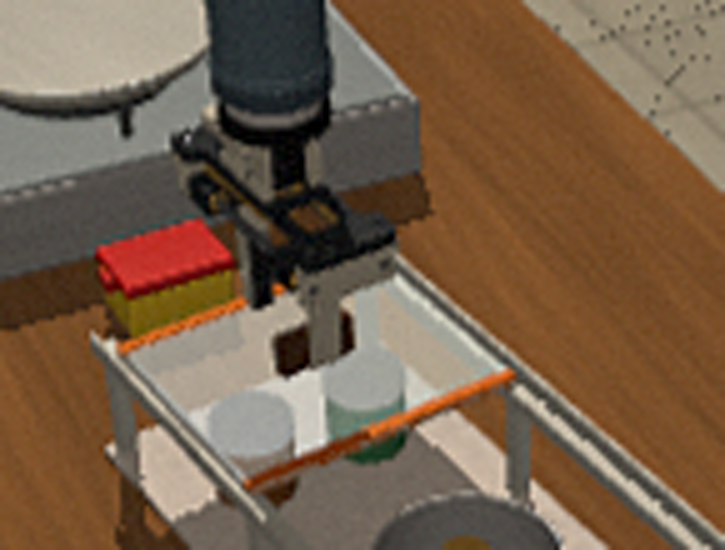

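View pics/top2.png

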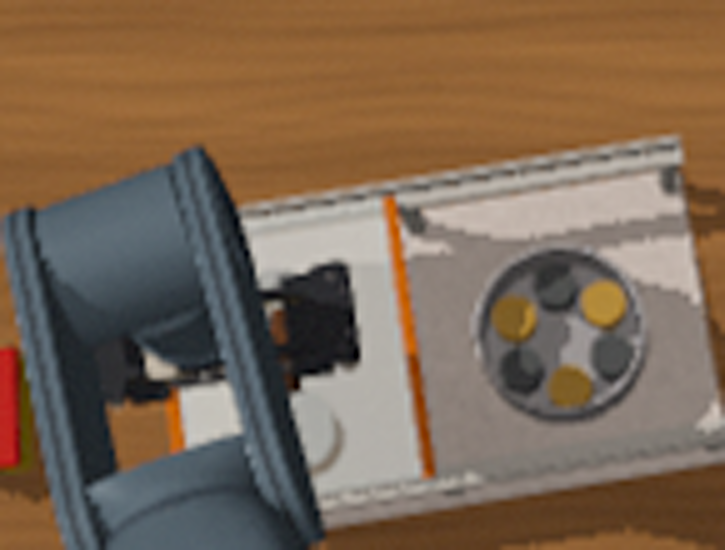

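The guard is open: its near orange strip now runs from (389,198) to (427,474) in the top crop, and the tin is uncovered with its rim centred at about (561,333). I'll check the travel and fit the tin more finely.

```bash
python3 - <<'E'
from h import *
np.set_printoptions(precision=4,suppress=True)
T=lambda u,v:o(120,130,u,v,5)
a=onz("top",*T(389,200),.105);b=onz("top",*T(428,472),.105)
print(a-[.6507,.0215,.105],b-[.4388,-.0075,.105])
print("tin",onz("top",*T(561,333),.072))
for c,(x,y,w,h) in (("top",(205,170,60,60)),("side",(200,165,70,70))):
    im=capture(c);cv2.imwrite(f"pics/{c}3_raw.png",im)
    cv2.imwrite(f"pics/{c}3.png",cv2.resize(im[y:y+h,x:x+w],None,fx=8,fy=8,interpolation=cv2.INTER_CUBIC))
E
```

```text
[-0.0267  0.1724 -0.    ] [-0.0224  0.1719 -0.    ]
tin [0.5247 0.0665 0.072 ]
```

View pics/top3.png

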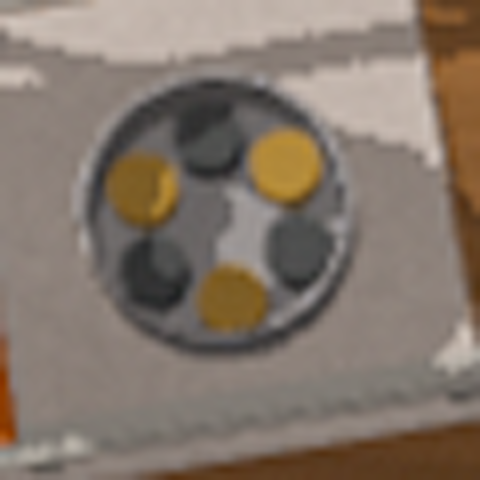

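View pics/side3.png

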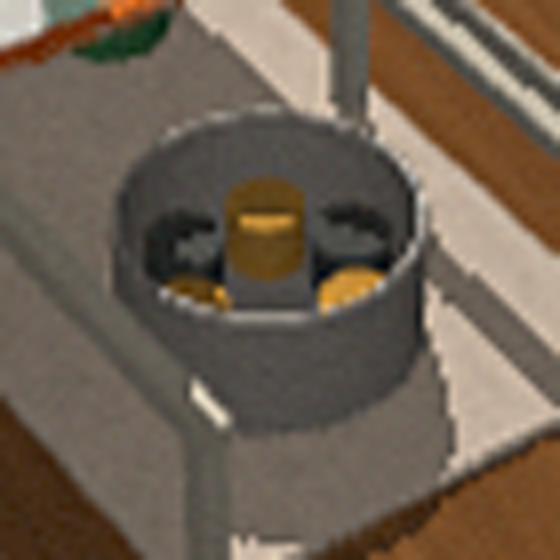

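Travel measures only 0.174 m, yet the guard hit something hard. Either it began at about 0.027 m or it is blocked, so I'll compare it with the stall's ends.

```bash
python3 - <<'E'
from h import *
np.set_printoptions(precision=4,suppress=True)
T=lambda u,v:o(140,150,u,v)
C=[onz("top",*T(*q),.104) for q in((24,165),(697,55),(68,510),(755,398))]
print(C); ctr=np.mean(C,0); print("stall ctr",ctr)
yaw=np.radians(8.07);R=np.array([[np.cos(yaw),np.sin(yaw)],[-np.sin(yaw),np.cos(yaw)]])
L=lambda p:R@(np.array(p)[:2]-ctr[:2])
for c in C: print(L(c))
print("fin0",L([.5285,.0955]),"panel0",L([.5319,.0966]))
T3=lambda u,v:o(205,170,u,v,8);t=onz("top",*T3(216,212),.072);print("tin",t,L(t))
S3=lambda u,v:o(200,165,u,v,8);t=onz("side",*S3(267,213),.072);print("tin side",t,L(t))
T2=lambda u,v:o(120,130,u,v,5)
print("strip now",L(onz("top",*T2(389,200),.105)),L(onz("top",*T2(428,472),.105)))
E
```

```text
[array([0.5998, 0.3974, 0.104 ]), array([ 0.6616, -0.0281,  0.104 ]), array([0.382 , 0.3642, 0.104 ]), array([ 0.4415, -0.0588,  0.104 ])]
stall ctr [0.5212 0.1687 0.104 ]
[0.1099 0.2154]
[ 0.1114 -0.2146]
[-0.1104  0.2132]
[-0.1109 -0.214 ]
fin0 [-0.0031 -0.0735] panel0 [ 0.0004 -0.0729]
tin [0.5252 0.0674 0.072 ] [-0.0103 -0.1009]
tin side [0.5275 0.0656 0.072 ] [-0.0082 -0.1029]
strip now [0.1053 0.0105] [-0.1044  0.0104]
```

Call:
play_rows(increments=[[0, 0, 0, -0.04, 0.27, 0, 0], [0, 0, 0, -0.03, 0.2, 0, 0], [0, 0, 0, -0.005, 0.04, 0, 0], [0, 0, 0, -0.005, 0.04, 0, 0], [0, 0, 0, 0, 0, 0, 0]])

```text
clock: 5.65
ee_pos: [0.4986, 0.3062, 0.1141]
tcp_rot: [0.002, 0.998, 0.07, -0.0]
contact_force: [1.4, -8.2, 1.1]
finger_gap: 0.998
```

Call:
play_rows(increments=[[0, 0, 0, -0.005, 0.05, 0, 0], [0, 0, 0, 0, 0, 0, 0]])

```text
clock: 5.82
ee_pos: [0.4986, 0.3063, 0.114]
tcp_rot: [0.003, 0.998, 0.07, -0.0]
contact_force: [2.2, -12.2, 1.3]
finger_gap: 1.002
```

It is blocked hard (12 N, no travel), and the geometry agrees with the end stop at +0.10 m. I back off, rise and go to the lids.

Call:
play_rows(increments=[[0, 0, 0, 0.05, -0.35, 0, 0], [0, 0, 0, 0.05, -0.35, 0, 0], [0, 0, 0, 0, 0, 0.9, 0], [0, 0, 0, 0, 0, 0.9, 0], [0, 0, 0, 0, 0, 0.9, 0], [0, 0, 0, 0, 0, 0.9, 0], [0, 0, 0, -0.08, -0.95, 0, 0], [0, 0, 0, -0.08, -0.95, 0, 0]])

```text
clock: 6.48
ee_pos: [0.4977, 0.232, 0.2245]
tcp_rot: [-0.001, 0.997, 0.071, 0.003]
contact_force: [-0.0, -0.6, -0.9]
finger_gap: 1.005
```

Call:
play_rows(increments=[[0, 0, 0, -0.08, -0.95, 0, 0], [0, 0, 0, -0.08, -0.95, 0, 0], [0, 0, 0, -0.08, -0.95, 0, 0], [0, 0, 0, -0.08, -0.95, 0, 0], [0, 0, 0, -0.08, -0.95, 0, 0], [0, 0, 0, -0.08, -0.95, 0, 0], [0, 0, 0, -0.08, -0.95, 0, 0], [0, 0, 0, -0.08, -0.95, 0, 0]])

```text
clock: 7.15
ee_pos: [0.4771, 0.002, 0.2224]
tcp_rot: [-0.0, 0.998, 0.07, 0.0]
contact_force: [0.6, 0.2, -0.0]
finger_gap: 1.001
```

Call:
play_rows(increments=[[0, 0, 0, -0.08, -0.95, 0, 0], [0, 0, 0, -0.08, -0.95, 0, 0], [0, 0, 0, -0.08, -0.95, 0, 0], [0, 0, 0, -0.08, -0.95, 0, 0], [0, 0, 0, -0.08, -0.95, 0, 0], [0, 0, 0, -0.08, -0.95, 0, 0], [0, 0, 0, -0.08, -0.95, 0, 0], [0, 0, 0, 0, 0, 0, 0]])

```text
clock: 7.82
ee_pos: [0.4604, -0.201, 0.2223]
tcp_rot: [0.001, 0.998, 0.068, 0.0]
contact_force: [0.5, 0.2, 0.8]
finger_gap: 1.001
```

Call:
play_rows(increments=[[0, 0, 0, -0.1, -0.78, 0, 0], [0, 0, 0, -0.1, -0.78, 0, 0], [0, 0, 0, -0.1, -0.78, 0, 0], [0, 0, 0, 0, 0, -1, 0], [0, 0, 0, 0, 0, -0.8, 0], [0, 0, 0, 0, 0, 0, 0]])

```text
clock: 8.32
ee_pos: [0.4492, -0.2644, 0.1639]
tcp_rot: [-0.003, 0.998, 0.069, -0.003]
contact_force: [-0.7, -0.0, 0.3]
finger_gap: 1.002
```

```bash
python3 - <<'E'
from h import *
s=ctrl.get_state();print(s["ee_pos"])
for c in("side","top"):
    im=capture(c)
    x,y=(210,210) if c=="side" else (270,160)
    cv2.imwrite(f"pics/{c}4.png",cv2.resize(im[y:y+100,x:x+125],None,fx=6,fy=6,interpolation=cv2.INTER_CUBIC))
E
```

```text
[ 0.44915321 -0.26441821  0.16389092]
```

View pics/side4.png

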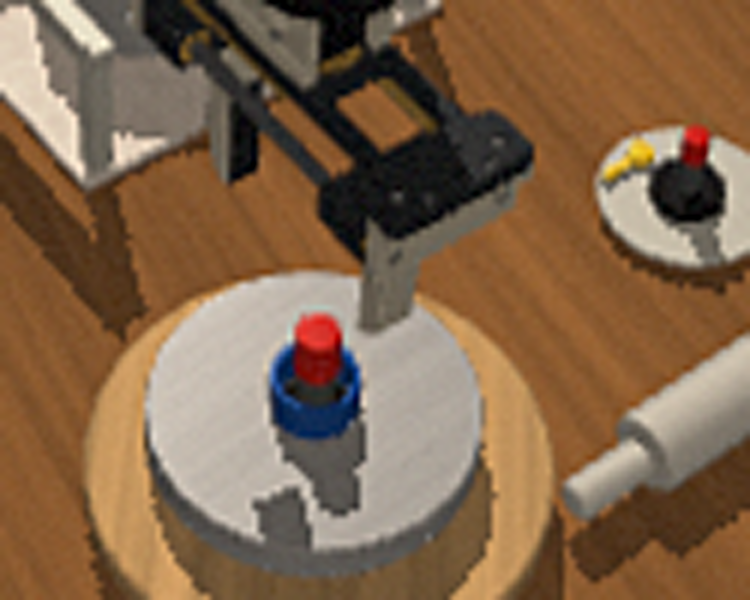

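View pics/top4.png

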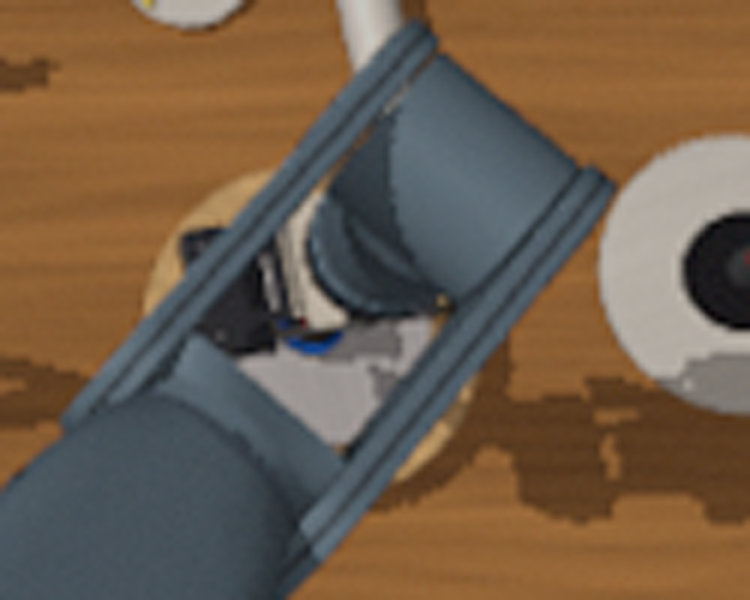

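Call:
play_rows(increments=[[0, 0, 0, 0, 0, 0, 0], [0, 0, 0, 0, 0, 0, 0]])

```text
clock: 8.58
ee_pos: [0.4526, -0.2669, 0.1701]
tcp_rot: [0.001, 0.998, 0.07, 0.001]
contact_force: [-0.3, -0.9, 0.4]
finger_gap: 1.0
```

```bash
python3 - <<'E'
from h import *
np.set_printoptions(precision=4,suppress=True)
s=ctrl.get_state();t=np.array(s["ee_pos"]);print(t)
q=s["tcp_rot"]
for tt in (t,np.array([.4517,-.2713,.164])):
  for d in (.0465,.064): 
    p=proj("side",tt+d*np.array([.139,-.99,0]));print(d,(p+.5-[210,210])*6-.5)
  p=proj("side",tt-.064*np.array([.139,-.99,0]));print("rear",(p+.5-[210,210])*6-.5)
E
```

```text
[ 0.4526 -0.2669  0.1701]
0.0465 [383.8432 307.1594]
0.064 [409.6029 334.4752]
rear [231.9542 146.0951]
0.0465 [386.3912 324.4702]
0.064 [412.1538 351.9304]
rear [234.477  162.5451]
```

```bash
cat >> h.py <<'E'
def avg(n=8):
    L=[]
    for i in range(n):
        capture("side");L.append(ctrl.get_state()["ee_pos"])
    L=np.array(L);print(np.round(L.mean(0),4),"sd",np.round(L.std(0),4));return L.mean(0)
E
python3 - <<'E'
from h import *
avg()
E
```

```text
[ 0.452  -0.2667  0.1692] sd [0.0003 0.0001 0.0005]
```

The open jaws straddle the knob, which is at (318,330) in the side crop. The settled reading says y is 4.6 mm short, so I correct that and go down.

Call:
play_rows(increments=[[0, 0, 0, -0.01, -0.15, -0.7, 0], [0, 0, 0, 0, 0, -0.7, 0], [0, 0, 0, 0, 0, -0.7, 0], [0, 0, 0, 0, 0, -0.55, 0], [0, 0, 0, 0, 0, 0, 0.5], [0, 0, 0, 0, 0, 0, 0.5], [0, 0, 0, 0, 0, 0, 0.5], [0, 0, 0, 0, 0, 0, 0.5]], squeeze=30)

```text
clock: 9.65
ee_pos: [0.4521, -0.2718, 0.0901]
tcp_rot: [0.001, 0.998, 0.07, 0.001]
contact_force: [0.0, -0.1, 1.2]
finger_gap: 0.761
```

```bash
python3 - <<'E'
from h import *
avg(3)
im=capture("side");x,y=(210,210)
cv2.imwrite(f"pics/side5.png",cv2.resize(im[y:y+100,x:x+125],None,fx=6,fy=6,interpolation=cv2.INTER_CUBIC))
E
```

```text
[ 0.4519 -0.2716  0.09  ] sd [0.0001 0.0001 0.0001]
```

View pics/side5.png

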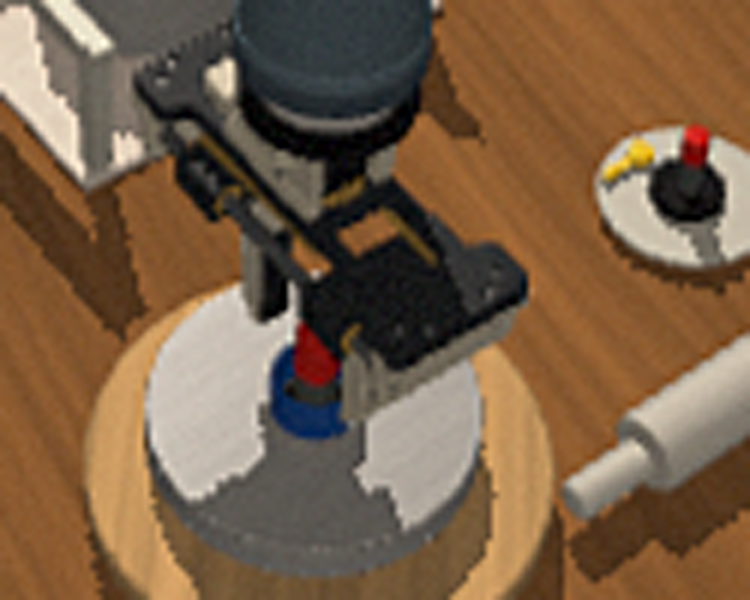

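Call:
play_rows(increments=[[0, 0, 0, 0, 0, 0, 1], [0, 0, 0, 0, 0, 0, 1], [0, 0, 0, 0, 0, 0, 1], [0, 0, 0, 0, 0, 0, 1], [0, 0, 0, 0, 0, 0, 1], [0, 0, 0, 0, 0, 0, 1], [0, 0, 0, 0, 0, 0, 1], [0, 0, 0, 0, 0, 0, 1]])

```text
clock: 10.52
ee_pos: [0.4515, -0.2715, 0.0889]
tcp_rot: [0.0, 0.998, 0.07, 0.0]
contact_force: [1.1, -2.4, 0.2]
finger_gap: 0.231
```

Call:
play_rows(increments=[[0, 0, 0, 0, 0, 0, 1], [0, 0, 0, 0, 0, 0, 1], [0, 0, 0, 0, 0, 0, 1]])

```text
clock: 10.77
ee_pos: [0.4514, -0.2713, 0.0889]
tcp_rot: [0.0, 0.998, 0.07, 0.0]
contact_force: [1.2, -2.6, -0.4]
finger_gap: 0.231
```

Gap is 21.5 mm, so the knob is gripped. Now I lift.

Call:
play_rows(increments=[[0, 0, 0, 0, 0, 0.2, 1], [0, 0, 0, 0, 0, 0.4, 1], [0, 0, 0, 0, 0, 0.6, 1], [0, 0, 0, 0, 0, 0.7, 1], [0, 0, 0, 0, 0, 0.7, 1], [0, 0, 0, 0, 0, 0.7, 1], [0, 0, 0, 0, 0, 0.6, 1], [0, 0, 0, 0, 0, 0.3, 1]])

```text
clock: 11.43
ee_pos: [0.4513, -0.2705, 0.2166]
tcp_rot: [0.0, 0.998, 0.07, 0.0]
contact_force: [1.2, -0.1, -2.8]
finger_gap: 0.233
```

```bash
python3 - <<'E'
from h import *
avg(3);print(ctrl.get_state()["contact_force"],ctrl.get_state()["finger_gap"])
im=capture("side");x,y=(210,170)
cv2.imwrite(f"pics/side6.png",cv2.resize(im[y:y+120,x:x+130],None,fx=5,fy=5,interpolation=cv2.INTER_CUBIC))
E
```

```text
[ 0.4515 -0.2708  0.216 ] sd [0.0003 0.0002 0.0012]
[ 0.17687647  1.0457003  -3.53823828] 0.23309777771434964
```

View pics/side6.png

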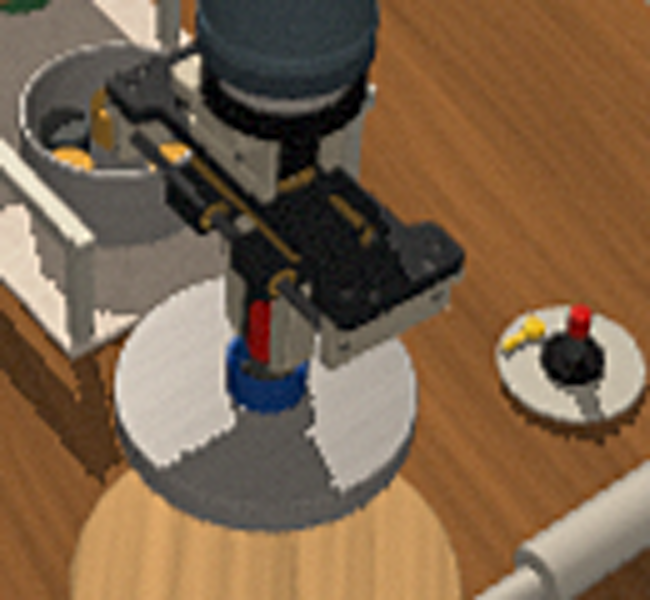

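Both lids are lifted level (rim ellipse centred at about (265,400)) and the board is unmoved. I carry them over the tin.

Call:
play_rows(increments=[[0, 0, 0, 0.07, 0.3, 0, 1], [0, 0, 0, 0.13, 0.6, 0, 1], [0, 0, 0, 0.2, 0.9, 0, 1], [0, 0, 0, 0.2, 0.9, 0, 1], [0, 0, 0, 0.2, 0.9, 0, 1], [0, 0, 0, 0.2, 0.9, 0, 1], [0, 0, 0, 0.2, 0.9, 0, 1], [0, 0, 0, 0.2, 0.9, 0, 1]])

```text
clock: 12.3
ee_pos: [0.4924, -0.0797, 0.2133]
tcp_rot: [-0.001, 0.998, 0.07, -0.001]
contact_force: [-0.0, -0.5, -4.5]
finger_gap: 0.232
```

Call:
play_rows(increments=[[0, 0, 0, 0.2, 0.9, 0, 1], [0, 0, 0, 0.2, 0.9, 0, 1], [0, 0, 0, 0.2, 0.9, 0, 1], [0, 0, 0, 0.2, 0.9, 0, 1], [0, 0, 0, 0.16, 0.75, 0, 1], [0, 0, 0, 0.09, 0.4, 0, 1], [0, 0, 0, 0.04, 0.2, 0, 1], [0, 0, 0, 0, 0, 0, 1]])

```text
clock: 12.97
ee_pos: [0.5254, 0.0675, 0.2139]
tcp_rot: [-0.0, 0.997, 0.071, -0.001]
contact_force: [0.1, -0.4, -3.0]
finger_gap: 0.229
```

```bash
python3 - <<'E'
from h import *
avg(6);print(ctrl.get_state()["contact_force"],ctrl.get_state()["tcp_rot"])
for c,(x,y) in(("side",(180,100)),("top",(170,140))):
    im=capture(c);cv2.imwrite(f"pics/{c}7_raw.png",im)
    cv2.imwrite(f"pics/{c}7.png",cv2.resize(im[y:y+120,x:x+120],None,fx=5,fy=5,interpolation=cv2.INTER_CUBIC))
E
```

```text
[0.5257 0.0656 0.2145] sd [0.0002 0.0004 0.0002]
[ 0.11648243  0.27059606 -3.08092767] [ 1.24152180e-04  9.97606859e-01  6.91414326e-02 -3.46722787e-05]
```

View pics/side7.png

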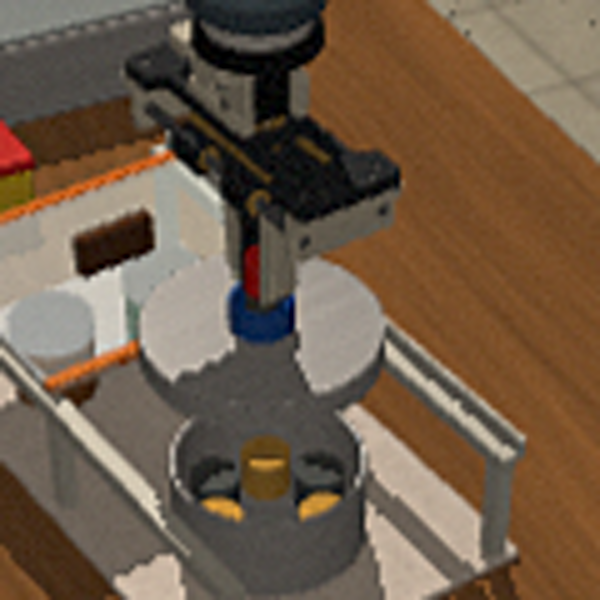

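View pics/top7.png

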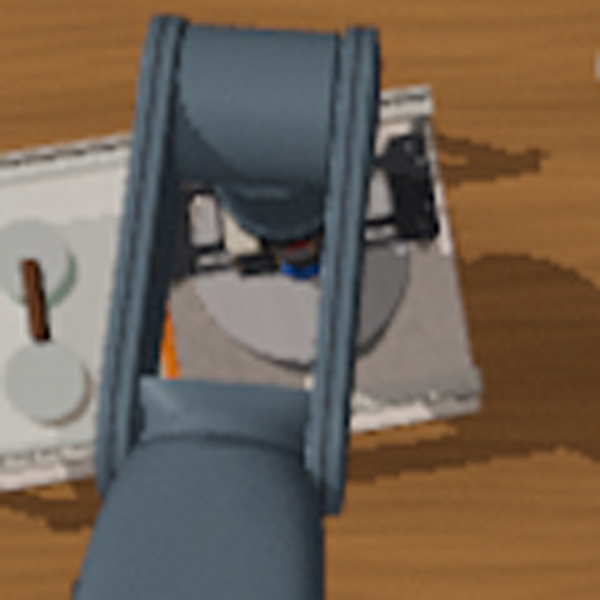

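The lid is held above the open tin (side crop: plate centred at about (262,330), tin mouth at (268,452)). I'll overlay predicted circles to check the alignment.

```bash
python3 - <<'E'
from h import *
f=8;x,y,w,h=200,140,75,75
im=cv2.imread("pics/side7_raw.png");im=cv2.resize(im[y:y+h,x:x+w],None,fx=f,fy=f,interpolation=cv2.INTER_CUBIC)
def circ(c,r,col):
    a=np.linspace(0,2*np.pi,160)
    for t in a:
        p=(proj("side",[c[0]+r*np.cos(t),c[1]+r*np.sin(t),c[2]])+.5-[x,y])*f-.5
        if 0<=p[0]<w*f and 0<=p[1]<h*f: im[int(round(p[1])),int(round(p[0]))]=col
z=0.2145-.0589
circ((.5257,.0656,z+.030),.078,(0,0,255));circ((.5257,.0656,z+.008),.078,(0,0,255))
circ((.5262,.0668,.072),.066,(0,255,0));circ((.5262,.0668,.072),.062,(255,255,0))
cv2.imwrite("pics/ov7.png",im)
E
```

```text
(no output)
```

View pics/ov7.png

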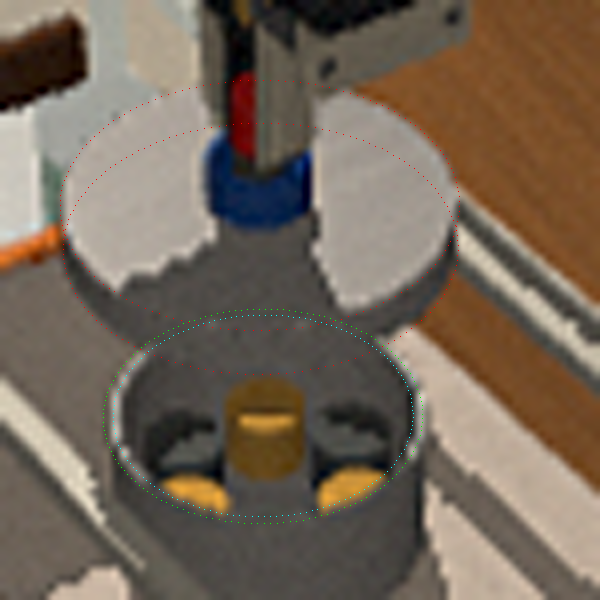

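Call:
play_rows(increments=[[0, 0, 0, 0.04, 0.03, -0.3, 1], [0, 0, 0, 0, 0, -0.5, 1], [0, 0, 0, 0, 0, -0.6, 1], [0, 0, 0, 0, 0, -0.5, 1], [0, 0, 0, 0, 0, -0.3, 1], [0, 0, 0, 0, 0, -0.2, 1], [0, 0, 0, 0, 0, 0, 1], [0, 0, 0, 0, 0, 0, 1]])

```text
clock: 14.03
ee_pos: [0.5274, 0.0673, 0.1429]
tcp_rot: [0.0, 0.998, 0.07, 0.0]
contact_force: [0.6, -0.1, -3.8]
finger_gap: 0.228
```

```bash
python3 - <<'E'
from h import *
avg(4);print(ctrl.get_state()["contact_force"])
c,(x,y)="side",(190,130)
im=capture(c)
cv2.imwrite(f"pics/{c}8.png",cv2.resize(im[y:y+90,x:x+90],None,fx=7,fy=7,interpolation=cv2.INTER_CUBIC)[:600])
E
```

```text
[0.5279 0.0673 0.1436] sd [0.0001 0.     0.0001]
[ 0.45364394  0.48924838 -4.58826539]
```

View pics/side8.png

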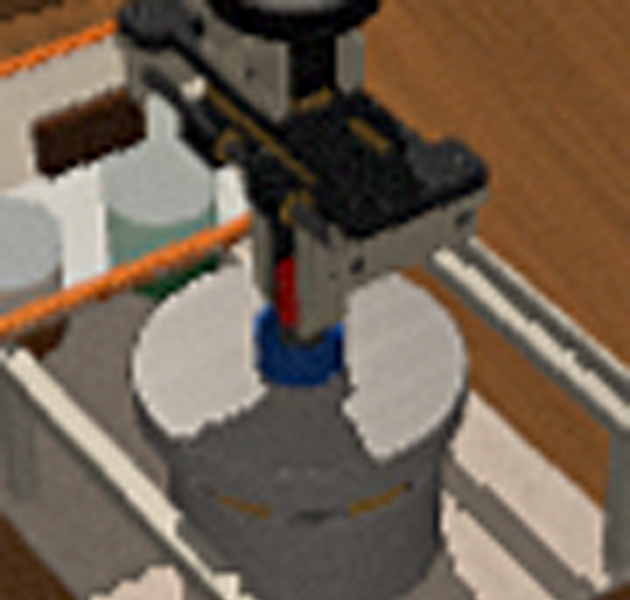

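```bash
python3 - <<'E'
from h import *
for P in ([.5279,.0673,.106],[.5268,.0664,.106],[.5268,.0664,.06],[.5279,.0673,.06],[.5268,.0664,.04]):
    print(P,(proj("side",P)+.5-[190,130])*7-.5)
E
```

```text
[0.5279, 0.0673, 0.106] [301.98158783 374.82824145]
[0.5268, 0.0664, 0.106] [300.69498437 376.66111067]
[0.5268, 0.0664, 0.06] [301.72112668 449.44976046]
[0.5279, 0.0673, 0.06] [302.97897388 447.60711435]
[0.5268, 0.0664, 0.04] [302.15343897 480.11551469]
```

Call:
play_rows(increments=[[0, 0, 0, 0, -0.02, -0.2, 1], [0, 0, 0, 0, 0, -0.15, 1], [0, 0, 0, 0, 0, -0.1, 1], [0, 0, 0, 0, 0, 0, 1], [0, 0, 0, 0, 0, 0, 1]])

```text
clock: 14.7
ee_pos: [0.5269, 0.0668, 0.1288]
tcp_rot: [-0.0, 0.998, 0.07, -0.0]
contact_force: [0.1, -0.5, -4.9]
finger_gap: 0.231
```

Call:
play_rows(increments=[[0, 0, 0, 0, 0, -0.1, 1], [0, 0, 0, 0, 0, -0.1, 1], [0, 0, 0, 0, 0, 0, 1], [0, 0, 0, 0, 0, 0, 1]])

```text
clock: 15.03
ee_pos: [0.5272, 0.0667, 0.1231]
tcp_rot: [0.0, 0.998, 0.07, -0.0]
contact_force: [-0.5, -0.3, -4.2]
finger_gap: 0.231
```

Call:
play_rows(increments=[[0, 0, 0, 0, 0, -0.04, 1], [0, 0, 0, 0, 0, -0.03, 1], [0, 0, 0, 0, 0, 0, 1], [0, 0, 0, 0, 0, 0, 1]])

```text
clock: 15.37
ee_pos: [0.5272, 0.0668, 0.1211]
tcp_rot: [0.0, 0.998, 0.07, 0.0]
contact_force: [1.1, 0.0, -3.8]
finger_gap: 0.227
```

Call:
play_rows(increments=[[0, 0, 0, 0, 0, -0.04, 1], [0, 0, 0, 0, 0, 0, 1], [0, 0, 0, 0, 0, 0, 1]])

```text
clock: 15.62
ee_pos: [0.5274, 0.0667, 0.1208]
tcp_rot: [0.0, 0.998, 0.07, 0.0]
contact_force: [-1.9, -0.4, 5.3]
finger_gap: 0.23
```

Full depth is reached: there is contact at TCP z 0.1208 against the expected 0.1209. I release.

Call:
play_rows(increments=[[0, 0, 0, 0, 0, 0.02, 1], [0, 0, 0, 0, 0, 0, 0], [0, 0, 0, 0, 0, 0, 0], [0, 0, 0, 0, 0, 0, 0], [0, 0, 0, 0, 0, 0, 0], [0, 0, 0, 0, 0, 0, 0], [0, 0, 0, 0, 0, 0, 0], [0, 0, 0, 0, 0, 0, 0]])

```text
clock: 16.28
ee_pos: [0.5272, 0.0668, 0.1205]
tcp_rot: [-0.0, 0.998, 0.07, -0.0]
contact_force: [0.2, -0.1, 0.5]
finger_gap: 0.681
```

```bash
python3 - <<'E'
from h import *
t=avg(6);s=ctrl.get_state();print(s["contact_force"],s["finger_gap"])
f=8;x,y,w,h=195,125,80,75
im=capture("side");im=cv2.resize(im[y:y+h,x:x+w],None,fx=f,fy=f,interpolation=cv2.INTER_CUBIC)
def circ(c,r,col):
    for a in np.linspace(0,2*np.pi,120):
        p=(proj("side",[c[0]+r*np.cos(a),c[1]+r*np.sin(a),c[2]])+.5-[x,y])*f-.5
        if 0<=p[0]<w*f and 0<=p[1]<h*f: im[int(round(p[1])),int(round(p[0]))]=col
z=.062
circ((t[0],t[1],z+.030),.078,(0,0,255));circ((t[0],t[1],z+.008),.078,(0,0,255));circ((t[0],t[1],.146),.011,(255,255,0))
cv2.imwrite("pics/side9.png",im)
E
```

```text
[0.5272 0.0668 0.1205] sd [0. 0. 0.]
[-0.24105643  0.6258081  -0.30257578] 0.9374773774466137
```

View pics/side9.png

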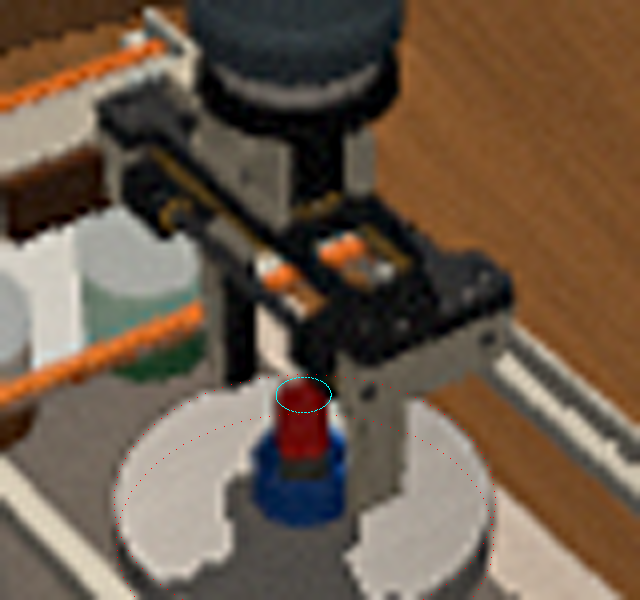

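The overlay fits: the knob top circle and the rim match, so the lid is seated and level. For the collar, the plate's top is at z 0.092, so the tips go to 0.0955 rather than the nominal grasp depth.

Call:
play_rows(increments=[[0, 0, 0, 0, 0, -0.25, 0], [0, 0, 0, 0, 0, -0.25, 0], [0, 0, 0, 0, 0, -0.2, 0], [0, 0, 0, 0, 0, -0.13, 0], [0, 0, 0, 0, 0, 0, 0], [0, 0, 0, 0, 0, 0, 0], [0, 0, 0, 0, 0, 0, 0]])

```text
clock: 17.22
ee_pos: [0.5273, 0.0668, 0.0957]
tcp_rot: [-0.0, 0.998, 0.07, 0.0]
contact_force: [1.1, -0.9, 0.5]
finger_gap: 1.001
```

```bash
python3 - <<'E'
from h import *
t=avg(2);s=ctrl.get_state();print(s["contact_force"],s["finger_gap"])
E
```

```text
[0.5275 0.0667 0.0959] sd [0. 0. 0.]
[0.29990907 0.34338997 0.51399204] 1.000839228265177
```

Call:
play_rows(increments=[[0, 0, 0, 0, 0, 0, 0.5], [0, 0, 0, 0, 0, 0, 0.5], [0, 0, 0, 0, 0, 0, 0.5], [0, 0, 0, 0, 0, 0, 0.5], [0, 0, 0, 0, 0, 0, 0.53], [0, 0, 0, 0, 0, 0, 0.55], [0, 0, 0, 0, 0, 0, 0.57], [0, 0, 0, 0, 0, 0, 0.6]], squeeze=25)

```text
clock: 17.98
ee_pos: [0.5271, 0.0668, 0.0956]
tcp_rot: [-0.0, 0.998, 0.07, -0.0]
contact_force: [0.6, -0.3, 0.7]
finger_gap: 0.473
```

Call:
play_rows(increments=[[0, 0, 0, 0, 0, 0, 0.7], [0, 0, 0, 0, 0, 0, 0.8], [0, 0, 0, 0, 0, 0, 1], [0, 0, 0, 0, 0, 0, 1], [0, 0, 0, 0, 0, 0, 1]])

```text
clock: 18.4
ee_pos: [0.5272, 0.0668, 0.0957]
tcp_rot: [-0.0, 0.998, 0.07, -0.0]
contact_force: [0.4, -0.0, 0.3]
finger_gap: 0.444
```

Call:
play_rows(increments=[[0, 0, 0, 0, 0, 0.1, 1], [0, 0, 0, 0, 0, 0.15, 1], [0, 0, 0, 0, 0, 0.2, 1], [0, 0, 0, 0, 0, 0, 1], [0, 0, 0, 0, 0, 0, 1]])

```text
clock: 18.82
ee_pos: [0.5276, 0.0667, 0.1098]
tcp_rot: [0.0, 0.998, 0.07, 0.001]
contact_force: [0.1, -0.8, -2.3]
finger_gap: 0.444
```

```bash
python3 - <<'E'
from h import *
t=avg(2);s=ctrl.get_state();print(s["contact_force"],s["finger_gap"])
f=8;x,y,w,h=195,125,80,75
im=capture("side");im=cv2.resize(im[y:y+h,x:x+w],None,fx=f,fy=f,interpolation=cv2.INTER_CUBIC)
cv2.imwrite("pics/side10.png",im)
E
```

```text
[0.5272 0.0667 0.1093] sd [0.0001 0.     0.0001]
[-0.41851554  0.62322443 -2.00849183] 0.44057529342034824
```

View pics/side10.png

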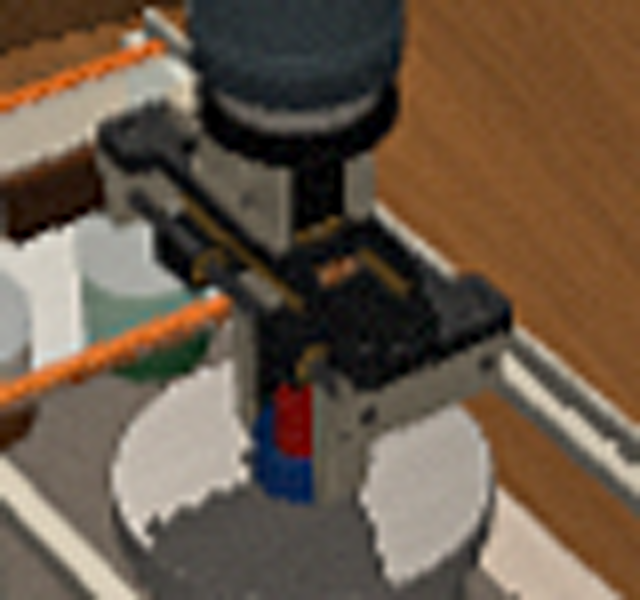

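The load is 2 N (outer lid only) and the red knob has stayed low relative to the fingers, at (293,420). I lift on.

Call:
play_rows(increments=[[0, 0, 0, 0, 0, 0.3, 1], [0, 0, 0, 0, 0, 0.5, 1], [0, 0, 0, 0, 0, 0.6, 1], [0, 0, 0, 0, 0, 0.6, 1], [0, 0, 0, 0, 0, 0.6, 1], [0, 0, 0, 0, 0, 0.5, 1], [0, 0, 0, 0, 0, 0.3, 1], [0, 0, 0, 0, 0, 0.1, 1]])

```text
clock: 19.63
ee_pos: [0.528, 0.0667, 0.2162]
tcp_rot: [0.0, 0.998, 0.07, 0.002]
contact_force: [0.4, -0.4, -1.4]
finger_gap: 0.441
```

Call:
play_rows(increments=[[0, 0, 0, 0, 0, 0, 1], [0, 0, 0, 0, 0, 0, 1], [0, 0, 0, 0, 0, 0, 1], [0, 0, 0, 0, 0, 0, 1], [0, 0, 0, 0, 0, 0, 1], [0, 0, 0, 0, 0, 0, 1]])

```text
clock: 20.13
ee_pos: [0.5269, 0.0668, 0.2136]
tcp_rot: [-0.0, 0.998, 0.07, -0.001]
contact_force: [-0.6, -0.3, -1.9]
finger_gap: 0.442
```

```bash
python3 - <<'E'
from h import *
t=avg(3);s=ctrl.get_state();print(s["contact_force"],s["finger_gap"],s["clock"])
f=7;x,y,w,h=190,85,90,85
im=capture("side");cv2.imwrite("pics/side11f.png",cv2.resize(im,(800,600)))
im=cv2.resize(im[y:y+130,x:x+90],None,fx=4.6,fy=4.6,interpolation=cv2.INTER_CUBIC)
cv2.imwrite("pics/side11.png",im)
im=capture("top");cv2.imwrite("pics/top11.png",cv2.resize(im,(800,600)))
E
```

```text
[0.5271 0.0668 0.2138] sd [0.     0.     0.0001]
[ 0.5808757   0.06614513 -2.31267136] 0.43881295614875937 20.2833
```

View pics/side11.png

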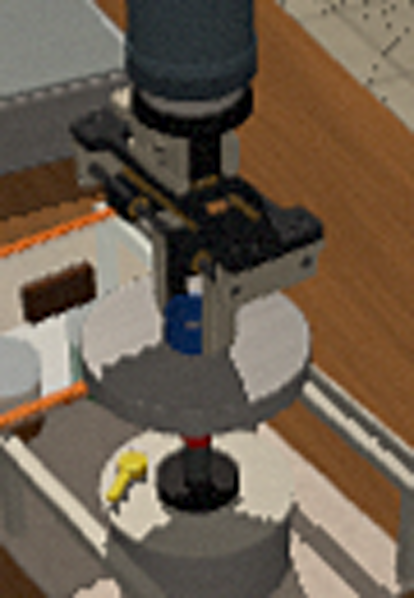

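View pics/top11.png

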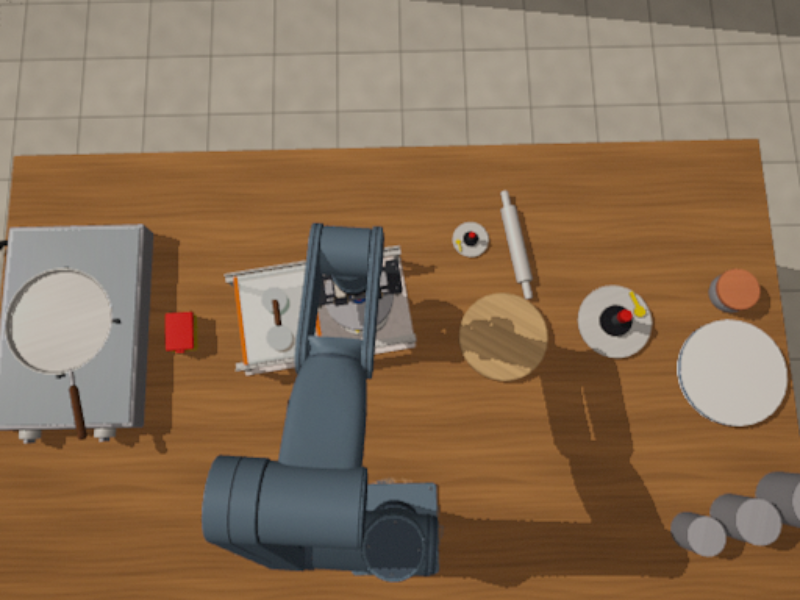

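The outer lid is held level well above the knob. The inner lid with its scoop sits on the tin, and the board, pin and box are where they were. One last numeric check of the guard, then I hand in.

```bash
python3 - <<'E'
from h import *
p=onz("top",277*.64,312*.64,.137);d=p[:2]-[.5285,.0955];print("fin travel",d,np.linalg.norm(d))
print("flange pred L/R", [(proj("side",[.5272+s*.07*.885,.0667-s*.07*.465,.076])-[190,85])*4.6 for s in(-1,1)])
print(workorder.sign_off())
E
```

```text
fin travel [-0.02431898  0.1675087 ] 0.1692648115608458
flange pred L/R [array([ 98.89260401, 482.12566161]), array([293.76425722, 485.00339052])]
the job is handed in; nothing more can be done
None
```

The job is handed in, at about 20 s of the 64 s allowed. No verdict was reported.

**What I did:**
- **Guard:** I slid it by its fin until it stopped hard.
- **Lids:** I lifted both by the red knob and lowered them onto the tin. They touched down at TCP height 0.1208 m, against 0.1209 m expected for fully home. Then I let go.
- **Outer lid:** I gripped the blue collar, with the tips 3.5 mm above the plate, and lifted it off alone. It is still held over the tin.

**Last checks:**
- **Outer lid:** The wrist carries about 2 N, which fits the outer lid alone. Its lower edge is at about 0.188 m and it looks level.
- **Inner lid:** Its flange is within about 1 px of where it should be when seated, with the scoop in place.
- **Bystanders:** The board, pin and box look unmoved.

**Disagreements:**
- **Guard travel:** I measured 0.17 m of travel, not 0.20 m. I take it that the guard started about 0.027 m open, because it now stands at about +0.10 m on the stall and did not move under a further 12 N push. That puts the joint at about 0.20 m, but I could not read it directly.
- **End-stop force:** The wrist force briefly reached 41 N at the stop. The fingers slipped past the fin and I backed off at once.

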